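# Fetch the lino block from behind the ink jars

### The arm

A 7-joint arm with a two-finger parallel gripper is mounted at the origin on the work surface. World frame = base frame: x ahead of the robot, y to its left, z up, the work surface at z = 0. Lengths are in m, angles in rad, forces in N, time in s.
With the tool pointing down it reaches from about 0.4 to 0.85 m from the base axis. Payload 4.5 kg.
Tool frame: the origin (TCP) lies midway between the tips of the shut fingers; the grasp point (between the pads) lies 19 mm behind it; z points along the fingers, y is the direction in which the jaws open and shut (so a half turn about z gives the same grasp; the last joint's range is limited). The gripper opens to 88 mm and grips with 3 to 60 N. Pads are 18 mm wide; open, the fingers measure 123 mm over their backs; the gripper's body (75 mm by 187 mm) begins 45 mm behind the grasp point.
Start: joints at [-1.29, 0.689, -0.195, 1.565, 0.157, 0.902, -0.215], TCP at [0.153, 0.606, 0.239] pointing down, gripper open.
Joint ranges: [-3.01, 3.01], [-0.46, 2.08], [-1.47, 1.51], [0.13, 2.56], [-1, 4.14], [0.04, 2.09], [-2.66, 2.66]. Speed limits (rad/s): [2.57, 2.57, 3.14, 3.14, 3.14, 3.14, 3.14].

### API

Orientations are given as a unit quaternion [x, y, z, w].
In Python, from plant import r, viewer gives the robot as it stands.
- The arm moves only by the tool play_rows, never from a script. Its argument "commands" is a list of rows, each an object with "delta_rot": the turn, a rotation vector about the tool's x, y, z normalised to -1 to 1, where 1 is pi rad, a list of three; "travel": the shift along the tool's x, y, z normalised to -1 to 1, where 1 is 15 cm, a list of three; "gripper": the opening, from -1 (shut) to 1 (fully open). In form: [{"delta_rot": [wx, wy, wz], "travel": [x, y, z], "gripper": gripper}, ...]. A call has 1 to 12 rows; each row is the pose to reach, as a shift and turn from the pose commanded when the call began, along the tool's axes at that moment, turning the shorter way round; what a row does not reach only later rows make up. A row lasts 1/8 s, in which the tool goes at most 62.5 mm and 10.7 degrees, less where a joint would pass 70% of its speed; a pose out of reach is approached as far as the arm can. A call with a number of a shift or a turn outside -1 to 1 is refused whole. A call with a gripper value outside its range is refused whole. The fingers move at their own pace and stop on an object; "force" is the grip in N (left out, the last holds). Time passes only in rows, so rows that repeat a pose let the fingers close. It gives the time, the measured TCP pose, the force and the opening at its end, in the units of the state.
- r.get_state(): the state, without advancing time (a new reading comes with each control period).
- viewer.snapshot(name): name is "scene" or "top"; returns a dict with "color" (400x640x3 uint8, red, green, blue), "z_map" (400x640 float32, m along the optical axis (not along the pixel's ray), 0 where there is no reading), "fx", "fy", "cx", "cy" (pixels), "origin" and "attitude" of the camera in the world. Camera axes: x right, y up, looking along -z (the intrinsics and any distortion apply to the point x, -y, -z); pixel columns grow to the right and rows downward; lengths in m; the calibration is good to about 2 mm. A picture is of the moment at which its call begins.
- r.finish_job(): hands the job in, once; it reports no verdict.
Trained networks look in the newest picture that a camera, given by its name, has taken for a name from the list of things; names that differ only in an ending like _2 or _b are one class to them, and where a whole thing is asked for, a point or a joint stands for the part that bears it (a point fixed in the world has none). Each returns a list of dicts, best first, with "conf" (0 to 1); they miss things now and then, are a little off and sometimes report something else, mostly with a low value. They report only what shows in the picture. A call takes as long as a camera call.
- viewer.outline_of(camera, label): "pixels" (400x640 bool, what is visible of it) and "at" ([column, row] in pixels, amid what is visible of it).
- viewer.pinpoint(camera, label): "at" ([column, row] in pixels: a listed point, or the origin of a listed thing).
The state is a dict: "clock": time; "q": joint angles; "qd": joint speeds; "joint_torque": joint torques, N m; "tool_pos": TCP position; "eef_rot": TCP orientation; "contact_force": force on the tool from outside, world axes, zero at the start; "moment": the same for the moment, N m; "opening": opening from 0.0 (shut) to 1.0 (fully open).
Only numpy, scipy, OpenCV 4.12 (cv2) and the standard library are available. Lean on these libraries where they do the work, as an engineer would, in place of code of your own. Each camera call takes 0.05 s, during which the arm holds its last target. There are 200 camera calls.

### The job

The lino printing block lies at the back of the white tray, behind a tin, a square jar and a bottle. First move all three out of the way, standing upright together on the grey cutting mat; then lay the block flat, carved face up, in the recess of the wooden printing jig; and last put the tin, the jar and the bottle back in the tray, each exactly where it stood at the start. Do not tip any of the three over, and leave the mug, the tumbler and the cork alone.

Things in the scene. Friction and masses are not known exactly. Their poses are not given: they have to be found in the camera images.
- block: Lino printing block: wooden bar with a grey lino face on top carved with a pale leaf pattern, 45 (its x) x 130 (its y) x 32 high, about 0.16 kg. Origin: centre of the underside, z up. Starts face up on the tray floor in the tray's +x half, its y roughly along the tray's y. Can be gripped only across its 45 mm.
- tin: Round metal ink tin standing upright: plain cylinder, diameter 58, height 74, about 0.25 kg. Origin: centre of the underside, z up. Starts in the row in the tray (see tray) and must end where it stood at the start.
- jar: Square glass jar with paper labels and a round metal lid, standing upright: body 46 x 46 and 68 high, lid diameter 42 and 14 high on top (82 in all), about 0.22 kg. Origin: centre of the underside, z up, x and y along its sides; its x is roughly along the tray's x. Starts in the row in the tray and must end where it stood at the start.
- bottle: Round white plastic bottle standing upright: body diameter 48 up to 76 high, then a shoulder and a narrow black cap, diameter 27, up to 95; about 0.14 kg. Origin: centre of the underside, z up. Starts in the row in the tray and must end where it stood at the start.
- tray: White open tray, fixed: 210 (its x) x 270 (its y), walls 4 thick, rim 22 and inner floor 4 above the table. Origin: centre of the underside, z up. Tin, jar and bottle stand on its -x half in a row along its y, in any order, about 73 apart centre to centre, 2 to 15 mm from the block. Over the block's top there is free room to grip them along the tray's x.
- mat: Grey cutting mat with a fine pale grid, fixed flat on the table on one side of the tray (left or right): 300 (its x) x 120 (its y) x 3 thick. Origin: centre of the underside, z up. The side area for the tin, jar and bottle: each one's centre must be over the mat.
- jig: Wooden printing jig, fixed on the other side of the tray: board 195 (its x) x 110 (its y), frame 14 high, with a recess in the middle 154 (its x) x 69 (its y), 6 deep, its floor 8 above the table. Origin: centre of the underside, z up. The block goes in the recess, block y along jig x (either way round), 12 mm free all round.
- mug: White ceramic mug with a handle, diameter 82, height 92; bystander, do not move. Origin: centre of the underside.
- tumbler: Steel drinking tumbler with a black lid, diameter 81 at the top, height 146; bystander, do not move. Origin: centre of the underside.
- cork: Cork stopper standing on its small end, diameter 42, height 38; bystander beyond the tray, do not move. Origin: centre of the underside.

How it is judged:
On the way, in this order (a step that is already met when the one before it is completed fails the run):
1. the tin, the jar and the bottle all stand upright on the cutting mat together (x of tin in the frame of mat between -0.15 and 0.15 m and y of tin in the frame of mat between -0.06 and 0.06 m and z of each of tin, jar, bottle in the frame of mat below 0.008 m and angle between each of tin, jar, bottle's own z axis and vertical below 0.1 rad and linear speed of each of tin, jar, bottle below 0.02 m/s and x of jar in the frame of mat between -0.15 and 0.15 m and y of jar in the frame of mat between -0.06 and 0.06 m and x of bottle in the frame of mat between -0.15 and 0.15 m and y of bottle in the frame of mat between -0.06 and 0.06 m), for 0.2 s.
2. the block lies flat in the jig's recess, carved face up, while the three still stand on the mat (x of block in the frame of jig between -0.015 and 0.015 m and y of block in the frame of jig between -0.015 and 0.015 m and z of block in the frame of jig below 0.0105 m and angle between block's own z axis and vertical below 0.06 rad and linear speed of block below 0.02 m/s and x of tin in the frame of mat between -0.15 and 0.15 m and y of tin in the frame of mat between -0.06 and 0.06 m and z of each of tin, jar, bottle in the frame of mat below 0.008 m and angle between each of tin, jar, bottle's own z axis and vertical below 0.1 rad and x of jar in the frame of mat between -0.15 and 0.15 m and y of jar in the frame of mat between -0.06 and 0.06 m and x of bottle in the frame of mat between -0.15 and 0.15 m and y of bottle in the frame of mat between -0.06 and 0.06 m), for 0.2 s.
At the end, for the whole second after the job is handed in: The block lies flat in the recess of the jig, carved face up (centre within 15 mm of the jig's centre along each side, on the recess floor); the tin, the jar and the bottle each stand upright within 15 mm of where they stood at the start; all are at rest (x of block in the frame of jig between -0.015 and 0.015 m and y of block in the frame of jig between -0.015 and 0.015 m and z of block in the frame of jig below 0.0105 m and angle between block's own z axis and vertical below 0.06 rad and linear speed of each of block, tin, jar, bottle below 0.02 m/s and distance of each of tin, jar, bottle from where it was at the start of the episode below 0.015 m and angle between each of tin, jar, bottle's own z axis and vertical below 0.1 rad); the robot touches nothing.
It fails at once if the mug, the tumbler or the cork is moved by more than 20 mm (distance of any of mug, tumbler, cork from where it was at the start of the episode above 0.02 m).
It fails at once if the tin, the jar or the bottle is tipped over (angle between any of tin, jar, bottle's own z axis and vertical above 0.8 rad).
It also fails if it takes over 144 s, if anything falls off the work surface, if the arm or the gripper's body presses on something with over 40 N, if the wrist force passes 120 N, or if a joint passes its speed limit or range.

## Working session

There is one attempt and no reset: what is moved stays moved. The work goes in short steps, Python scripts to look and compute and a tool call to move; the robot and the scene stay as the last step left them, time stands still between calls to the robot, and variables do not carry over. Pictures are saved under pics/ and viewed, about 12 in all and at most 16, crops included, and the job is handed in when it is done.

Besides the shell and the picture viewer there is one more tool, called after ">>>" by a JSON object that holds its "method" and its "body". play_rows: Moves the arm, as the interface text tells. Its arguments: {"type":"object","properties":{"commands":{"type":"array","items":{"type":"object","properties":{"delta_rot":{"type":"array","items":{"type":"number","minimum":-1,"maximum":1}},"travel":{"type":"array","items":{"type":"number","minimum":-1,"maximum":1}},"gripper":{"type":"number"}}}},"force":{"type":"number"}},"required":["commands"]}

```bash
ls; mkdir -p pics; cat > h.py <<'E'
import numpy as np, cv2
from scipy.spatial.transform import Rotation as R
from plant import r, viewer
def cam(name):
    s=viewer.snapshot(name); 
    a=np.array(s["attitude"]); s["R"]=a if a.shape==(3,3) else R.from_quat(a).as_matrix(); return s
def cloud(s):
    z=s["z_map"]; v,u=np.mgrid[:400,:640]
    p=np.stack([(u-s["cx"])/s["fx"]*z,-(v-s["cy"])/s["fy"]*z,-z],-1)
    w=p@s["R"].T+np.array(s["origin"]); w[z==0]=np.nan; return w
def save(s,n): cv2.imwrite("pics/"+n,s["color"][:,:,::-1])
E
python3 - <<'E'
from h import *
st=r.get_state(); print({k:np.round(st[k],3) for k in("clock","q","tool_pos","eef_rot","opening")})
for c in("top","scene"):
    s=cam(c); save(s,c+"0.png"); print(c,s["origin"],s["attitude"],s["fx"],s["cx"],s["cy"],[k for k in s])
    w=cloud(s)
    for l in("block","tin","jar","bottle","tray","mat","jig","mug","tumbler","cork"):
        o=viewer.outline_of(c,l); 
        if not o: print(l,"none"); continue
        m=o[0]["pixels"]; p=w[m]; p=p[~np.isnan(p[:,0])]
        zt=np.percentile(p[:,2],95); t=p[p[:,2]>zt-.006]
        rect=cv2.minAreaRect((p[:,:2]*1000).astype(np.float32)); rt=cv2.minAreaRect((t[:,:2]*1000).astype(np.float32))
        print(l,round(o[0]["conf"],2),len(o),m.sum(),"zt",round(zt,3),"all",np.round(rect[0]),np.round(rect[1]),round(rect[2],1),"top",np.round(rt[0]),np.round(rt[1]),round(rt[2],1))
E
```

```text
pics
{'clock': np.float64(0.0), 'q': array([-1.29 ,  0.69 , -0.195,  1.566,  0.157,  0.902, -0.215]), 'tool_pos': array([0.153, 0.605, 0.238]), 'eef_rot': array([ 0.123,  0.992, -0.001, -0.   ]), 'opening': np.float64(1.002)}
top [0.37052037 0.07286578 1.19579   ] [ 0.07351308 -0.06916764 -0.68196875  0.72438269] 406.4106388533252 323.84252242594647 202.7968837253965 ['color', 'z_map', 'fx', 'fy', 'cx', 'cy', 'origin', 'attitude', 'R']
block 0.69 2 801 zt 0.04 all [597. -27.] [ 64. 140.] 11.1 top [592. -26.] [ 55. 130.] 11.0
tin 0.79 1 460 zt 0.082 all [543. -34.] [68. 69.] 3.5 top [538. -30.] [55. 56.] 22.5
jar 0.61 1 305 zt 0.09 all [552. -98.] [45. 45.] 6.3 top [552. -99.] [39. 39.] 1.4
bottle 0.56 2 287 zt 0.102 all [533.  46.] [60. 45.] 5.4 top [526.  45.] [25. 25.] 3.2
tray 0.8 1 4710 zt 0.022 all [563. -27.] [215. 275.] 9.8 top [561. -25.] [211. 270.] 9.8
mat 0.72 1 4267 zt 0.007 all [454. 312.] [123. 305.] 88.4 top [454. 312.] [122. 304.] 88.4
jig 0.89 1 2655 zt 0.017 all [ 490. -286.] [195. 117.] 4.5 top [ 490. -284.] [195. 112.] 4.5
mug 0.96 1 981 zt 0.093 all [ 725. -338.]
[... 637 characters left out ...]
.088 all [ 521. -122.] [156.  65.] 29.9 top [554. -99.] [42. 39.] 61.3
bottle 0.82 1 539 zt 0.102 all [532.  46.] [40. 44.] 17.9 top [529.  44.] [25. 24.] 62.4
tray 0.58 1 3927 zt 0.024 all [549. -33.] [240. 285.] 10.4 top [560. -26.] [214. 271.] 9.9
mat 0.92 1 4053 zt 0.007 all [454. 310.] [120. 301.] 88.6 top [454. 310.] [120. 301.] 88.6
jig 0.97 2 1895 zt 0.018 all [ 480. -287.] [217. 115.] 5.1 top [ 489. -286.] [199. 115.] 5.0
mug 0.2 1 623 zt 0.081 all [519. -46.] [129.  56.] 38.3 top [539. -31.] [57. 56.] 80.5
tumbler 0.89 1 2451 zt 0.149 all [533. 487.] [ 78. 227.] 83.2 top [606. 479.] [77. 81.] 89.5
cork 0.65 1 312 zt 0.041 all [753.  -1.] [65. 38.] 6.0 top [766.   1.] [37. 39.] 82.7
```

View pics/top0.png

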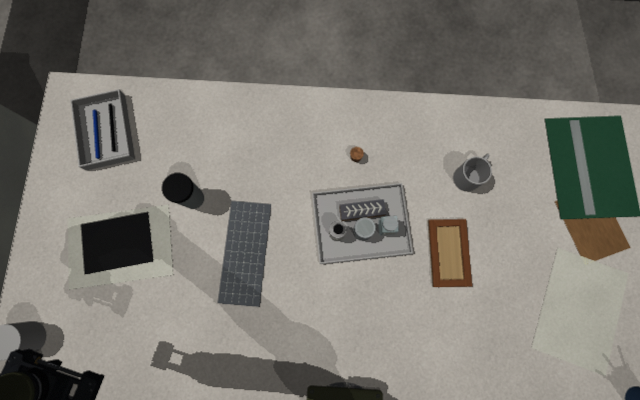

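View pics/scene0.png

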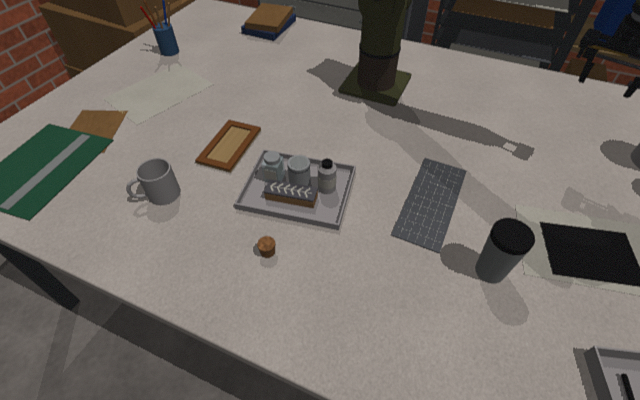

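>>> {"method": "play_rows", "body": {"commands": [{"delta_rot":[0,0,0],"travel":[-0.4,-0.4,0],"gripper":1},{"delta_rot":[0,0,0],"travel":[-0.7,-0.7,0],"gripper":1},{"delta_rot":[0,0,0],"travel":[-1,-1,0],"gripper":1},{"delta_rot":[0,0,0],"travel":[-1,-1,0],"gripper":1}]}}

```text
clock: 1.6
tool_pos: [0.2639, 0.42, 0.2388]
eef_rot: [0.125, 0.992, -0.001, 0.001]
contact_force: [-0.5, -1.0, -0.0]
opening: 0.997
```

>>> {"method": "play_rows", "body": {"commands": [{"delta_rot":[0,0,0],"travel":[-0.4,-0.4,0],"gripper":1},{"delta_rot":[0,0,0],"travel":[-0.7,-0.7,0],"gripper":1},{"delta_rot":[0,0,0],"travel":[-1,-1,0],"gripper":1},{"delta_rot":[0,0,0],"travel":[-1,-1,0],"gripper":1}]}}

```text
clock: 2.1
tool_pos: [0.372, 0.238, 0.2388]
eef_rot: [0.126, 0.992, -0.001, 0.0]
contact_force: [-0.1, 0.4, 0.5]
opening: 0.998
```

>>> {"method": "play_rows", "body": {"commands": [{"delta_rot":[0,0,0],"travel":[-0.4,-0.4,0],"gripper":1},{"delta_rot":[0,0,0],"travel":[-0.7,-0.7,0],"gripper":1},{"delta_rot":[0,0,0],"travel":[-1,-1,0],"gripper":1},{"delta_rot":[0,0,0],"travel":[-1,-1,0],"gripper":1}]}}

```text
clock: 2.6
tool_pos: [0.4808, 0.0555, 0.2387]
eef_rot: [0.126, 0.992, -0.001, 0.001]
contact_force: [-0.5, 0.9, -0.0]
opening: 1.002
```

>>> {"method": "play_rows", "body": {"commands": [{"delta_rot":[0,0,0.367],"travel":[-0.333,-0.02,0],"gripper":1},{"delta_rot":[0,0,0.367],"travel":[-0.333,-0.02,0],"gripper":1},{"delta_rot":[0,0,0.367],"travel":[-0.333,-0.02,0],"gripper":1},{"delta_rot":[0,0,0.367],"travel":[-0.333,-0.02,0],"gripper":1},{"delta_rot":[0,0,0.367],"travel":[-0.333,-0.02,0],"gripper":1},{"delta_rot":[0,0,0.367],"travel":[-0.333,-0.02,0],"gripper":1},{"delta_rot":[0,0,0.367],"travel":[-0.333,-0.02,0],"gripper":1},{"delta_rot":[0,0,0.367],"travel":[-0.333,-0.02,0],"gripper":1}]}}

```text
clock: 3.6
tool_pos: [0.5268, 0.0448, 0.2387]
eef_rot: [0.643, 0.766, 0.0, 0.0]
contact_force: [-0.4, -0.3, -0.3]
opening: 0.998
```

>>> {"method": "play_rows", "body": {"commands": [{"delta_rot":[0,0,0],"travel":[0,0,0.3],"gripper":1},{"delta_rot":[0,0,0],"travel":[0,0,0.6],"gripper":1},{"delta_rot":[0,0,0],"travel":[0,0,0.9],"gripper":1},{"delta_rot":[0,0,0],"travel":[0,0,1],"gripper":1}]}}

```text
clock: 4.1
tool_pos: [0.5254, 0.0446, 0.0867]
eef_rot: [0.644, 0.765, -0.001, -0.002]
contact_force: [0.5, -0.1, -0.0]
opening: 1.0
```

>>> {"method": "play_rows", "body": {"commands": [{"delta_rot":[0,0,0],"travel":[0,0,0.15],"gripper":1},{"delta_rot":[0,0,0],"travel":[0,0,0.29],"gripper":1},{"delta_rot":[0,0,0],"travel":[0,0,0.29],"gripper":1},{"delta_rot":[0,0,0],"travel":[0,0,0.29],"gripper":-1},{"delta_rot":[0,0,0],"travel":[0,0,0.29],"gripper":-1},{"delta_rot":[0,0,0],"travel":[0,0,0.29],"gripper":-1},{"delta_rot":[0,0,0],"travel":[0,0,0.29],"gripper":-1},{"delta_rot":[0,0,0],"travel":[0,0,0.29],"gripper":-1},{"delta_rot":[0,0,0],"travel":[0,0,0.29],"gripper":-1}], "force": 15}}

```text
clock: 5.22
tool_pos: [0.527, 0.0447, 0.0455]
eef_rot: [0.644, 0.765, 0.0, 0.0]
contact_force: [0.3, -0.2, 3.8]
opening: 0.54
```

>>> {"method": "play_rows", "body": {"commands": [{"delta_rot":[0,0,0],"travel":[0,0,-0.2],"gripper":-1},{"delta_rot":[0,0,0],"travel":[0,0,-0.5],"gripper":-1},{"delta_rot":[0,0,0],"travel":[0,0,-0.8],"gripper":-1},{"delta_rot":[0,0,0],"travel":[0.2,0.05,-0.8],"gripper":-1},{"delta_rot":[0,0,0],"travel":[0.45,0.12,-0.8],"gripper":-1},{"delta_rot":[0,0,0],"travel":[0.7,0.18,-0.8],"gripper":-1},{"delta_rot":[0,0,0],"travel":[0.9,0.25,-0.8],"gripper":-1}]}}

```text
clock: 6.1
tool_pos: [0.5399, 0.1858, 0.1647]
eef_rot: [0.644, 0.765, -0.001, -0.001]
contact_force: [0.3, 0.1, -2.2]
opening: 0.537
```

>>> {"method": "play_rows", "body": {"commands": [{"delta_rot":[0,0,0],"travel":[0.25,0.08,0],"gripper":-1},{"delta_rot":[0,0,0],"travel":[0.5,0.16,0],"gripper":-1},{"delta_rot":[0,0,0],"travel":[0.7,0.22,0],"gripper":-1},{"delta_rot":[0,0,0],"travel":[0.84,0.25,0],"gripper":-1},{"delta_rot":[0,0,0],"travel":[0.84,0.25,0],"gripper":-1}]}}

```text
clock: 6.72
tool_pos: [0.5554, 0.3162, 0.1646]
eef_rot: [0.643, 0.766, -0.0, -0.001]
contact_force: [-1.0, -0.3, -2.7]
opening: 0.537
```

>>> {"method": "play_rows", "body": {"commands": [{"delta_rot":[0,0,0],"travel":[0,0,0.25],"gripper":-1},{"delta_rot":[0,0,0],"travel":[0,0,0.5],"gripper":-1},{"delta_rot":[0,0,0],"travel":[0,0,0.7],"gripper":-1},{"delta_rot":[0,0,0],"travel":[0,0,0.77],"gripper":-1},{"delta_rot":[0,0,0],"travel":[0,0,0.8],"gripper":-1},{"delta_rot":[0,0,0],"travel":[0,0,0.8],"gripper":-1}]}}

```text
clock: 7.48
tool_pos: [0.557, 0.3145, 0.0461]
eef_rot: [0.644, 0.765, 0.001, 0.0]
contact_force: [-0.0, 0.6, -0.9]
opening: 0.539
```

>>> {"method": "play_rows", "body": {"commands": [{"delta_rot":[0,0,0],"travel":[0,0,0.01],"gripper":-1},{"delta_rot":[0,0,0],"travel":[0,0,0.01],"gripper":-1},{"delta_rot":[0,0,0],"travel":[0,0,0.01],"gripper":1},{"delta_rot":[0,0,0],"travel":[0,0,0.01],"gripper":1},{"delta_rot":[0,0,0],"travel":[0,0,0.01],"gripper":1},{"delta_rot":[0,0,0],"travel":[0,0,0.01],"gripper":1},{"delta_rot":[0,0,0],"travel":[0,0,-0.2],"gripper":1},{"delta_rot":[0,0,0],"travel":[0,0,-0.5],"gripper":1},{"delta_rot":[0,0,0],"travel":[0,0,-0.7],"gripper":1}]}}

```text
clock: 8.6
tool_pos: [0.5569, 0.3148, 0.1522]
eef_rot: [0.644, 0.765, 0.001, 0.0]
contact_force: [-0.1, -0.1, -0.3]
opening: 0.999
```

>>> {"method": "play_rows", "body": {"commands": [{"delta_rot":[0,0,0],"travel":[-0.35,-0.07,0],"gripper":1},{"delta_rot":[0,0,0],"travel":[-0.7,-0.15,0],"gripper":1},{"delta_rot":[0,0,0],"travel":[-1,-0.2,0],"gripper":1}]}}

```text
clock: 8.98
tool_pos: [0.552, 0.1594, 0.1504]
eef_rot: [0.644, 0.765, -0.0, 0.0]
contact_force: [0.1, -0.1, -0.2]
opening: 0.998
```

>>> {"method": "play_rows", "body": {"commands": [{"delta_rot":[0,0,0],"travel":[-0.35,-0.07,0],"gripper":1},{"delta_rot":[0,0,0],"travel":[-0.7,-0.15,0],"gripper":1},{"delta_rot":[0,0,0],"travel":[-1,-0.2,0],"gripper":1}]}}

```text
clock: 9.35
tool_pos: [0.5478, 0.0064, 0.1503]
eef_rot: [0.645, 0.765, -0.0, 0.0]
contact_force: [0.7, -0.2, 0.4]
opening: 0.999
```

>>> {"method": "play_rows", "body": {"commands": [{"delta_rot":[0,0,0],"travel":[-0.243,-0.124,0],"gripper":1},{"delta_rot":[0,0,0],"travel":[-0.243,-0.124,0],"gripper":1},{"delta_rot":[0,0,0],"travel":[-0.243,-0.124,0],"gripper":1}]}}

```text
clock: 9.72
tool_pos: [0.5364, -0.0294, 0.1503]
eef_rot: [0.644, 0.765, 0.001, -0.0]
contact_force: [-0.1, -0.6, 0.8]
opening: 1.003
```

>>> {"method": "play_rows", "body": {"commands": [{"delta_rot":[0,0,0],"travel":[0,0.01,0.25],"gripper":1},{"delta_rot":[0,0,0],"travel":[0,0.01,0.5],"gripper":1},{"delta_rot":[0,0,0],"travel":[0,0.01,0.7],"gripper":1},{"delta_rot":[0,0,0],"travel":[0,0.01,0.7],"gripper":1},{"delta_rot":[0,0,0],"travel":[0,0.01,0.7],"gripper":-1},{"delta_rot":[0,0,0],"travel":[0,0.01,0.7],"gripper":-1},{"delta_rot":[0,0,0],"travel":[0,0.01,0.7],"gripper":-1},{"delta_rot":[0,0,0],"travel":[0,0.01,0.7],"gripper":-1},{"delta_rot":[0,0,0],"travel":[0,0.01,0.7],"gripper":-1},{"delta_rot":[0,0,0],"travel":[0,0.01,0.7],"gripper":-1}], "force": 18}}

```text
clock: 10.98
tool_pos: [0.538, -0.03, 0.046]
eef_rot: [0.644, 0.765, 0.0, 0.0]
contact_force: [-0.5, 0.6, 6.6]
opening: 0.641
```

>>> {"method": "play_rows", "body": {"commands": [{"delta_rot":[0,0,0],"travel":[0,0,-0.2],"gripper":-1},{"delta_rot":[0,0,0],"travel":[0,0,-0.5],"gripper":-1},{"delta_rot":[0,0,0],"travel":[0,0,-0.8],"gripper":-1},{"delta_rot":[0,0,0],"travel":[0.2,0,-0.8],"gripper":-1},{"delta_rot":[0,0,0],"travel":[0.5,0,-0.8],"gripper":-1}]}}

```text
clock: 11.6
tool_pos: [0.525, 0.0429, 0.1658]
eef_rot: [0.646, 0.764, 0.0, 0.001]
contact_force: [0.3, 1.2, -3.0]
opening: 0.645
```

>>> {"method": "play_rows", "body": {"commands": [{"delta_rot":[0,0,0],"travel":[0.3,0,0],"gripper":-1},{"delta_rot":[0,0,0],"travel":[0.6,0,0],"gripper":-1},{"delta_rot":[0,0,0],"travel":[0.95,0,0],"gripper":-1}]}}

```text
clock: 11.98
tool_pos: [0.5, 0.1848, 0.165]
eef_rot: [0.645, 0.764, -0.0, 0.0]
contact_force: [0.8, 1.0, -3.0]
opening: 0.641
```

>>> {"method": "play_rows", "body": {"commands": [{"delta_rot":[0,0,0],"travel":[0.3,-0.05,0],"gripper":-1},{"delta_rot":[0,0,0],"travel":[0.55,-0.1,0],"gripper":-1},{"delta_rot":[0,0,0],"travel":[0.75,-0.15,0],"gripper":-1},{"delta_rot":[0,0,0],"travel":[0.87,-0.15,0],"gripper":-1},{"delta_rot":[0,0,0],"travel":[0.87,-0.15,0],"gripper":-1}]}}

```text
clock: 12.6
tool_pos: [0.4561, 0.3101, 0.165]
eef_rot: [0.643, 0.766, 0.0, -0.0]
contact_force: [0.7, -0.2, -2.3]
opening: 0.643
```

>>> {"method": "play_rows", "body": {"commands": [{"delta_rot":[0,0,0],"travel":[0,0,0.25],"gripper":-1},{"delta_rot":[0,0,0],"travel":[0,0,0.5],"gripper":-1},{"delta_rot":[0,0,0],"travel":[0,0,0.7],"gripper":-1},{"delta_rot":[0,0,0],"travel":[0,0,0.77],"gripper":-1},{"delta_rot":[0,0,0],"travel":[0,0,0.805],"gripper":-1},{"delta_rot":[0,0,0],"travel":[0,0,0.805],"gripper":-1}]}}

```text
clock: 13.35
tool_pos: [0.4573, 0.3087, 0.0455]
eef_rot: [0.645, 0.765, 0.001, 0.0]
contact_force: [0.3, -0.1, -2.0]
opening: 0.643
```

>>> {"method": "play_rows", "body": {"commands": [{"delta_rot":[0,0,0],"travel":[0,0,0.006],"gripper":-1},{"delta_rot":[0,0,0],"travel":[0,0,0.006],"gripper":-1},{"delta_rot":[0,0,0],"travel":[0,0,0.006],"gripper":1},{"delta_rot":[0,0,0],"travel":[0,0,0.006],"gripper":1},{"delta_rot":[0,0,0],"travel":[0,0,0.006],"gripper":1},{"delta_rot":[0,0,0],"travel":[0,0,0.006],"gripper":1},{"delta_rot":[0,0,0],"travel":[0,0,-0.2],"gripper":1},{"delta_rot":[0,0,0],"travel":[0,0,-0.5],"gripper":1},{"delta_rot":[0,0,0],"travel":[0,0,-0.7],"gripper":1}]}}

```text
clock: 14.48
tool_pos: [0.4565, 0.3093, 0.1511]
eef_rot: [0.644, 0.765, 0.001, 0.0]
contact_force: [-0.3, 0.4, -0.0]
opening: 1.0
```

>>> {"method": "play_rows", "body": {"commands": [{"delta_rot":[0,0,0],"travel":[-0.35,0,0],"gripper":1},{"delta_rot":[0,0,0],"travel":[-0.7,0,0],"gripper":1},{"delta_rot":[0,0,0],"travel":[-1,0,0],"gripper":1}]}}

```text
clock: 14.85
tool_pos: [0.4819, 0.1592, 0.1496]
eef_rot: [0.644, 0.765, -0.0, 0.0]
contact_force: [-0.3, -0.0, 0.5]
opening: 1.003
```

>>> {"method": "play_rows", "body": {"commands": [{"delta_rot":[0,0,0],"travel":[-0.35,0,0],"gripper":1},{"delta_rot":[0,0,0],"travel":[-0.7,0,0],"gripper":1},{"delta_rot":[0,0,0],"travel":[-1,0,0],"gripper":1}]}}

```text
clock: 15.22
tool_pos: [0.5074, 0.0112, 0.1495]
eef_rot: [0.645, 0.765, -0.0, 0.0]
contact_force: [1.0, 1.4, -0.3]
opening: 0.999
```

>>> {"method": "play_rows", "body": {"commands": [{"delta_rot":[0,0,0],"travel":[-0.35,0.05,0],"gripper":1},{"delta_rot":[0,0,0],"travel":[-0.787,0.158,0],"gripper":1},{"delta_rot":[0,0,0],"travel":[-0.787,0.158,0],"gripper":1},{"delta_rot":[0,0,0],"travel":[-0.787,0.158,0],"gripper":1}]}}

```text
clock: 15.72
tool_pos: [0.5503, -0.0988, 0.1492]
eef_rot: [0.644, 0.765, 0.0, -0.0]
contact_force: [0.3, 0.1, 0.1]
opening: 0.997
```

>>> {"method": "play_rows", "body": {"commands": [{"delta_rot":[0,0,0],"travel":[0,0.018,0.25],"gripper":1},{"delta_rot":[0,0,0],"travel":[0,0.018,0.5],"gripper":1},{"delta_rot":[0,0,0],"travel":[0,0.018,0.7],"gripper":1},{"delta_rot":[0,0,0],"travel":[0,0.018,0.7],"gripper":1},{"delta_rot":[0,0,0],"travel":[0,0.018,0.7],"gripper":-1},{"delta_rot":[0,0,0],"travel":[0,0.018,0.7],"gripper":-1},{"delta_rot":[0,0,0],"travel":[0,0.018,0.7],"gripper":-1},{"delta_rot":[0,0,0],"travel":[0,0.018,0.7],"gripper":-1},{"delta_rot":[0,0,0],"travel":[0,0.018,0.7],"gripper":-1},{"delta_rot":[0,0,0],"travel":[0,0.018,0.7],"gripper":-1}], "force": 18}}

```text
clock: 16.98
tool_pos: [0.5532, -0.0985, 0.0448]
eef_rot: [0.644, 0.765, -0.0, -0.0]
contact_force: [-1.5, 0.3, 6.0]
opening: 0.528
```

>>> {"method": "play_rows", "body": {"commands": [{"delta_rot":[0,0,0],"travel":[0,0,-0.2],"gripper":-1},{"delta_rot":[0,0,0],"travel":[0,0,-0.5],"gripper":-1},{"delta_rot":[0,0,0],"travel":[0,0,-0.8],"gripper":-1},{"delta_rot":[0,0,0],"travel":[0.2,0,-0.8],"gripper":-1},{"delta_rot":[0,0,0],"travel":[0.5,0,-0.8],"gripper":-1},{"delta_rot":[0,0,0],"travel":[0.9,0,-0.8],"gripper":-1}]}}

```text
clock: 17.73
tool_pos: [0.5303, 0.0344, 0.1642]
eef_rot: [0.645, 0.764, -0.0, 0.0]
contact_force: [0.4, 1.2, -2.6]
opening: 0.523
```

>>> {"method": "play_rows", "body": {"commands": [{"delta_rot":[0,0,0],"travel":[0.3,-0.15,0],"gripper":-1},{"delta_rot":[0,0,0],"travel":[0.6,-0.3,0],"gripper":-1},{"delta_rot":[0,0,0],"travel":[0.99,-0.45,0],"gripper":-1}]}}

```text
clock: 18.1
tool_pos: [0.4379, 0.1697, 0.1641]
eef_rot: [0.645, 0.764, -0.0, 0.0]
contact_force: [1.5, 1.6, -3.2]
opening: 0.526
```

>>> {"method": "play_rows", "body": {"commands": [{"delta_rot":[0,0,0],"travel":[0.3,-0.12,0],"gripper":-1},{"delta_rot":[0,0,0],"travel":[0.6,-0.24,0],"gripper":-1},{"delta_rot":[0,0,0],"travel":[0.85,-0.383,0],"gripper":-1},{"delta_rot":[0,0,0],"travel":[0.99,-0.383,0],"gripper":-1},{"delta_rot":[0,0,0],"travel":[0.99,-0.383,0],"gripper":-1}]}}

```text
clock: 18.73
tool_pos: [0.3561, 0.3078, 0.1642]
eef_rot: [0.643, 0.766, 0.0, -0.0]
contact_force: [-0.4, -1.1, -2.5]
opening: 0.526
```

>>> {"method": "play_rows", "body": {"commands": [{"delta_rot":[0,0,0],"travel":[0,0,0.25],"gripper":-1},{"delta_rot":[0,0,0],"travel":[0,0,0.5],"gripper":-1},{"delta_rot":[0,0,0],"travel":[0,0,0.7],"gripper":-1},{"delta_rot":[0,0,0],"travel":[0,0,0.77],"gripper":-1},{"delta_rot":[0,0,0],"travel":[0,0,0.805],"gripper":-1},{"delta_rot":[0,0,0],"travel":[0,0,0.805],"gripper":-1}]}}

```text
clock: 19.48
tool_pos: [0.3574, 0.3057, 0.0444]
eef_rot: [0.644, 0.765, 0.001, 0.0]
contact_force: [0.3, 0.1, -1.0]
opening: 0.524
```

Release, move up and take a look.

>>> {"method": "play_rows", "body": {"commands": [{"delta_rot":[0,0,0],"travel":[0,0,0.006],"gripper":-1},{"delta_rot":[0,0,0],"travel":[0,0,0.006],"gripper":-1},{"delta_rot":[0,0,0],"travel":[0,0,0.006],"gripper":1},{"delta_rot":[0,0,0],"travel":[0,0,0.006],"gripper":1},{"delta_rot":[0,0,0],"travel":[0,0,0.006],"gripper":1},{"delta_rot":[0,0,0],"travel":[0,0,0.006],"gripper":1},{"delta_rot":[0,0,0],"travel":[0,0,-0.2],"gripper":1},{"delta_rot":[0,0,0],"travel":[0,0,-0.5],"gripper":1},{"delta_rot":[0,0,0],"travel":[0,0,-0.7],"gripper":1}]}}

```text
clock: 20.6
tool_pos: [0.3569, 0.306, 0.1503]
eef_rot: [0.644, 0.765, 0.0, 0.0]
contact_force: [0.6, 0.6, -0.4]
opening: 1.001
```

>>> {"method": "play_rows", "body": {"commands": [{"delta_rot":[0,0,0],"travel":[-0.35,0,0],"gripper":1},{"delta_rot":[0,0,0],"travel":[-0.7,0,0],"gripper":1},{"delta_rot":[0,0,0],"travel":[-1,0,0],"gripper":1},{"delta_rot":[0,0,0],"travel":[-1,0,0],"gripper":1}]}}

```text
clock: 21.1
tool_pos: [0.3824, 0.1541, 0.1488]
eef_rot: [0.647, 0.763, -0.001, 0.0]
contact_force: [0.1, 0.7, 0.0]
opening: 1.001
```

```bash
cat >> h.py <<'E'
def meas(s,c,l):
    w=cloud(s); o=viewer.outline_of(c,l)
    if not o: print(c,l,"none"); return
    p=w[o[0]["pixels"]]; p=p[~np.isnan(p[:,0])]
    zt=np.percentile(p[:,2],95); t=p[p[:,2]>zt-.006]
    rt=cv2.minAreaRect((t[:,:2]*1000).astype(np.float32))
    print(c,l,round(o[0]["conf"],2),"zt",round(zt,3),"top",np.round(rt[0],1),np.round(rt[1]),round(rt[2],1))
E
python3 - <<'E'
from h import *
for c in("top","scene"):
    s=cam(c); save(s,c+"1.png")
    for l in("block","tin","jar","bottle","jig"): meas(s,c,l)
E
```

```text
top block 0.87 zt 0.04 top [596.7 -24.4] [ 45. 129.] 11.0
top tin 0.84 zt 0.081 top [456.7 308.6] [55. 54.] 72.3
top jar 0.69 zt 0.089 top [361.9 249.7] [ 39. 155.] 3.8
top bottle 0.83 zt 0.101 top [557.3 315.1] [25. 25.] 48.3
top jig 0.76 zt 0.017 top [ 489.6 -284.3] [195. 112.] 4.3
scene block 0.93 zt 0.04 top [596.  -25.5] [ 49. 131.] 10.5
scene tin 0.67 zt 0.08 top [457.4 306.9] [57. 54.] 12.2
scene jar 0.6 zt 0.088 top [360.3 304.7] [37. 39.] 18.5
scene bottle 0.91 zt 0.1 top [556.6 313.6] [27. 26.] 48.4
scene jig 0.78 zt 0.018 top [ 488.9 -285.8] [201. 113.] 4.7
```

View pics/scene1.png

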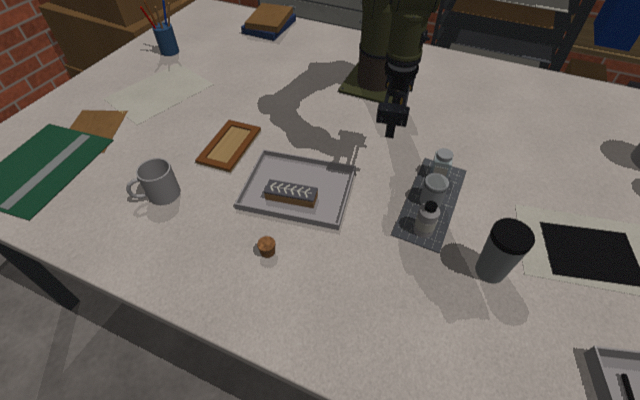

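>>> {"method": "play_rows", "body": {"commands": [{"delta_rot":[0,0,0],"travel":[-0.35,0.3,0],"gripper":0.5},{"delta_rot":[0,0,0],"travel":[-0.709,0.601,0],"gripper":0.5},{"delta_rot":[0,0,0],"travel":[-0.709,0.601,0],"gripper":0.5}]}}

```text
clock: 22.08
tool_pos: [0.4926, 0.0649, 0.1489]
eef_rot: [0.647, 0.763, 0.001, 0.002]
contact_force: [-0.5, 0.6, -0.5]
opening: 0.75
```

>>> {"method": "play_rows", "body": {"commands": [{"delta_rot":[0,0,-0.0056],"travel":[-0.35,0.3,0],"gripper":0.5},{"delta_rot":[0,0,-0.0056],"travel":[-0.709,0.601,0],"gripper":0.5},{"delta_rot":[0,0,-0.0056],"travel":[-0.709,0.601,0],"gripper":0.5},{"delta_rot":[0,0,-0.0056],"travel":[-0.709,0.601,0.3],"gripper":0.5},{"delta_rot":[0,0,-0.0056],"travel":[-0.709,0.601,0.5],"gripper":0.5},{"delta_rot":[0,0,-0.0056],"travel":[-0.709,0.601,0.5],"gripper":0.5}]}}

```text
clock: 22.82
tool_pos: [0.5932, -0.0192, 0.0716]
eef_rot: [0.637, 0.771, -0.002, -0.003]
contact_force: [-0.6, -0.2, -0.0]
opening: 0.749
```

>>> {"method": "play_rows", "body": {"commands": [{"delta_rot":[0,0,0],"travel":[-0.04,0.01,0.15],"gripper":0.5},{"delta_rot":[0,0,0],"travel":[-0.04,0.01,0.3],"gripper":0.5},{"delta_rot":[0,0,0],"travel":[-0.04,0.01,0.39],"gripper":0.5},{"delta_rot":[0,0,0],"travel":[-0.04,0.01,0.39],"gripper":0.5},{"delta_rot":[0,0,0],"travel":[-0.04,0.01,0.39],"gripper":-1},{"delta_rot":[0,0,0],"travel":[-0.04,0.01,0.39],"gripper":-1},{"delta_rot":[0,0,0],"travel":[-0.04,0.01,0.39],"gripper":-1},{"delta_rot":[0,0,0],"travel":[-0.04,0.01,0.39],"gripper":-1},{"delta_rot":[0,0,0],"travel":[-0.04,0.01,0.39],"gripper":-1}], "force": 25}}

```text
clock: 23.95
tool_pos: [0.5989, -0.0265, 0.016]
eef_rot: [0.637, 0.771, 0.0, 0.0]
contact_force: [-2.0, -0.3, 5.9]
opening: 0.507
```

>>> {"method": "play_rows", "body": {"commands": [{"delta_rot":[0,0,0],"travel":[0,0,-0.15],"gripper":-1},{"delta_rot":[0,0,0],"travel":[0,0,-0.45],"gripper":-1},{"delta_rot":[0,0,0],"travel":[0,0,-0.8],"gripper":-1},{"delta_rot":[0,0,0],"travel":[-0.2,-0.13,-0.8],"gripper":-1},{"delta_rot":[0,0,0],"travel":[-0.45,-0.3,-0.8],"gripper":-1},{"delta_rot":[0,0,0],"travel":[-0.78,-0.53,-0.8],"gripper":-1}]}}

```text
clock: 24.7
tool_pos: [0.543, -0.1561, 0.1353]
eef_rot: [0.636, 0.772, 0.001, 0.0]
contact_force: [0.2, -1.5, -1.3]
opening: 0.505
```

>>> {"method": "play_rows", "body": {"commands": [{"delta_rot":[0,0,0],"travel":[-0.25,-0.17,0],"gripper":-1},{"delta_rot":[0,0,0],"travel":[-0.5,-0.34,0],"gripper":-1},{"delta_rot":[0,0,0],"travel":[-0.773,-0.524,0],"gripper":-1},{"delta_rot":[0,0,0],"travel":[-0.773,-0.524,0],"gripper":-1}]}}

```text
clock: 25.2
tool_pos: [0.484, -0.2906, 0.1351]
eef_rot: [0.641, 0.768, -0.002, 0.0]
contact_force: [0.2, 1.0, -0.9]
opening: 0.507
```

>>> {"method": "play_rows", "body": {"commands": [{"delta_rot":[0,0,0.05],"travel":[0,0,0],"gripper":-1},{"delta_rot":[0,0,0.1],"travel":[0,0,0],"gripper":-1},{"delta_rot":[0,0,0.15],"travel":[0,0,0],"gripper":-1},{"delta_rot":[0,0,0.2],"travel":[0,0,0],"gripper":-1},{"delta_rot":[0,0,0.25],"travel":[0,0,0],"gripper":-1},{"delta_rot":[0,0,0.3],"travel":[0,0,0],"gripper":-1},{"delta_rot":[0,0,0.35],"travel":[0,0,0],"gripper":-1},{"delta_rot":[0,0,0.4],"travel":[0,0,0],"gripper":-1},{"delta_rot":[0,0,0.45],"travel":[0,0,0],"gripper":-1},{"delta_rot":[0,0,0.5],"travel":[0,0,0],"gripper":-1},{"delta_rot":[0,0,0.535],"travel":[0,0,0],"gripper":-1},{"delta_rot":[0,0,0.535],"travel":[0,0,0],"gripper":-1}]}}

```text
clock: 26.7
tool_pos: [0.4877, -0.2837, 0.1349]
eef_rot: [0.999, 0.041, -0.0, -0.0]
contact_force: [0.4, 0.5, -2.3]
opening: 0.507
```

```bash
python3 - <<'E'
from h import *
s=cam("top"); save(s,"top2.png"); meas(s,"top","block")
st=r.get_state(); print(np.round(st["tool_pos"],4),np.round(R.from_quat(st["eef_rot"]).as_matrix(),3),st["opening"],np.round(st["q"],2))
s=cam("scene"); meas(s,"scene","block"); cv2.imwrite("pics/scene2.png",s["color"][60:260,140:460,::-1].repeat(2,0).repeat(2,1))
E
```

```text
top block 0.7 zt 0.158 top [ 538.5 -278.7] [31. 48.] 7.5
[ 0.4876 -0.2841  0.135 ] [[ 0.997  0.082  0.   ]
 [ 0.082 -0.997  0.001]
 [ 0.    -0.001 -1.   ]] 0.5074229317409508 [ 0.23  0.79  0.37  1.86 -0.49  0.58 -0.57]
scene block 0.95 zt 0.158 top [ 501.2 -283.3] [112.  48.] 6.1
```

View pics/scene2.png

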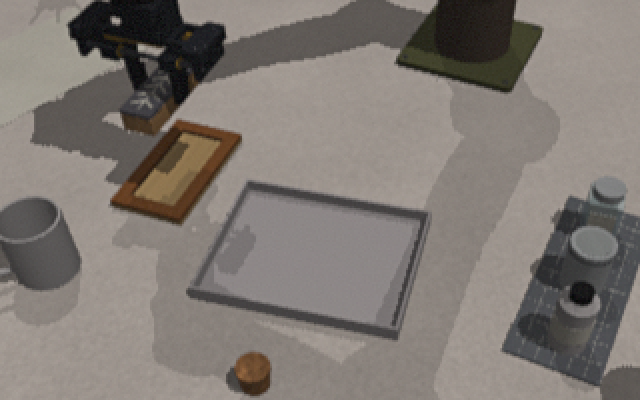

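>>> {"method": "play_rows", "body": {"commands": [{"delta_rot":[0,0,0],"travel":[0,0,0.2],"gripper":-1},{"delta_rot":[0,0,0],"travel":[0,0,0.4],"gripper":-1},{"delta_rot":[0,0,0],"travel":[0,0,0.6],"gripper":-1},{"delta_rot":[0,0,0],"travel":[0,0,0.7],"gripper":-1},{"delta_rot":[0,0,0],"travel":[0,0,0.74],"gripper":-1},{"delta_rot":[0,0,0],"travel":[0,0,0.76],"gripper":-1},{"delta_rot":[0,0,0],"travel":[0,0,0.76],"gripper":-1}]}}

```text
clock: 27.78
tool_pos: [0.4876, -0.2851, 0.0218]
eef_rot: [0.999, 0.039, 0.0, 0.0]
contact_force: [-0.2, 0.7, -1.1]
opening: 0.507
```

>>> {"method": "play_rows", "body": {"commands": [{"delta_rot":[0,0,0],"travel":[0,0,0.011],"gripper":-1},{"delta_rot":[0,0,0],"travel":[0,0,0.011],"gripper":-1},{"delta_rot":[0,0,0],"travel":[0,0,0.011],"gripper":0.6},{"delta_rot":[0,0,0],"travel":[0,0,0.011],"gripper":0.6},{"delta_rot":[0,0,0],"travel":[0,0,0.011],"gripper":0.6},{"delta_rot":[0,0,0],"travel":[0,0,-0.2],"gripper":0.6},{"delta_rot":[0,0,0],"travel":[0,0,-0.5],"gripper":0.6},{"delta_rot":[0,0,0],"travel":[0,0,-0.85],"gripper":1}]}}

```text
clock: 28.78
tool_pos: [0.4866, -0.2845, 0.1495]
eef_rot: [0.999, 0.039, -0.001, -0.001]
contact_force: [1.2, 0.2, -0.4]
opening: 0.891
```

>>> {"method": "play_rows", "body": {"commands": [{"delta_rot":[0,0,-0.05],"travel":[0,-0.35,0],"gripper":1},{"delta_rot":[0,0,-0.1],"travel":[0,-0.7,0],"gripper":1},{"delta_rot":[0,0,-0.15],"travel":[0,-1,0],"gripper":1},{"delta_rot":[0,0,-0.2],"travel":[0,-1,0],"gripper":1},{"delta_rot":[0,0,-0.25],"travel":[0,-1,0],"gripper":1},{"delta_rot":[0,0,-0.3],"travel":[0,-1,0],"gripper":1},{"delta_rot":[0,0,-0.35],"travel":[0,-1,0],"gripper":1},{"delta_rot":[0,0,-0.4],"travel":[0,-1,0],"gripper":1},{"delta_rot":[0,0,-0.45],"travel":[0,-1,0],"gripper":1},{"delta_rot":[0,0,-0.5],"travel":[0,-1,0],"gripper":1},{"delta_rot":[0,0,-0.53],"travel":[0,-1,0],"gripper":1},{"delta_rot":[0,0,-0.53],"travel":[0,-1,0],"gripper":1}]}}

```text
clock: 30.28
tool_pos: [0.4753, -0.1355, 0.1487]
eef_rot: [0.644, 0.765, 0.0, -0.0]
contact_force: [0.3, 0.8, 0.2]
opening: 1.005
```

```bash
python3 - <<'E'
from h import *
for c in("top","scene"):
    s=cam(c); save(s,c+"3.png")
    for l in("block","tin","jar","bottle"): meas(s,c,l)
E
```

```text
top block 0.65 zt 0.149 top [605.4 480.5] [80. 79.] 42.1
top tin 0.96 zt 0.081 top [457.4 308.2] [55. 54.] 39.6
top jar 0.56 zt 0.088 top [358.  305.2] [40. 38.] 7.9
top bottle 0.8 zt 0.1 top [556.9 315.7] [26. 25.] 1.3
scene block 0.85 zt 0.044 top [ 488.5 -284.9] [134.  47.] 3.7
scene tin 0.57 zt 0.081 top [487.3 300.8] [ 54. 120.] 74.0
scene jar 0.76 zt 0.088 top [359.  303.5] [42. 38.] 18.5
scene bottle 0.61 zt 0.1 top [556.7 314.2] [27. 27.] 85.8
```

View pics/scene3.png

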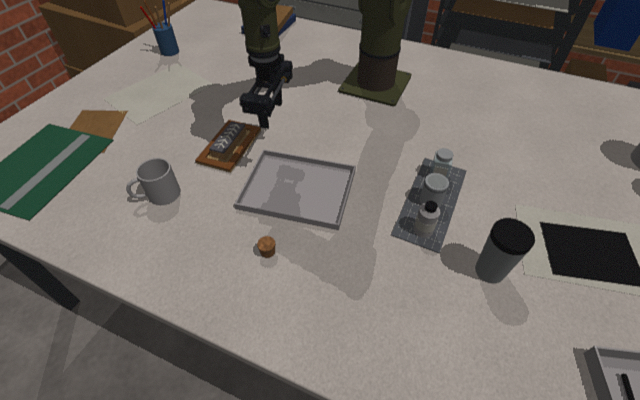

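>>> {"method": "play_rows", "body": {"commands": [{"delta_rot":[0,0,0],"travel":[0.35,-0.05,0],"gripper":1},{"delta_rot":[0,0,0],"travel":[0.7,-0.1,0],"gripper":1},{"delta_rot":[0,0,0],"travel":[1,-0.1,0],"gripper":1}]}}

```text
clock: 31.15
tool_pos: [0.4338, 0.0114, 0.1487]
eef_rot: [0.643, 0.766, -0.0, -0.0]
contact_force: [-0.1, 0.4, 0.2]
opening: 0.997
```

>>> {"method": "play_rows", "body": {"commands": [{"delta_rot":[0,0,0],"travel":[0.35,-0.05,0],"gripper":1},{"delta_rot":[0,0,0],"travel":[0.7,-0.1,0],"gripper":1},{"delta_rot":[0,0,0],"travel":[1,-0.1,0],"gripper":1}]}}

```text
clock: 31.52
tool_pos: [0.3932, 0.1568, 0.1487]
eef_rot: [0.643, 0.766, -0.0, -0.0]
contact_force: [-0.2, -0.0, 0.1]
opening: 0.997
```

>>> {"method": "play_rows", "body": {"commands": [{"delta_rot":[0,0,0],"travel":[0.35,-0.05,0],"gripper":1},{"delta_rot":[0,0,0],"travel":[0.7,-0.075,0],"gripper":1},{"delta_rot":[0,0,0],"travel":[1,-0.075,0],"gripper":1},{"delta_rot":[0,0,0],"travel":[1,-0.075,0],"gripper":1},{"delta_rot":[0,0,0],"travel":[1,-0.075,0],"gripper":1}]}}

```text
clock: 32.15
tool_pos: [0.3572, 0.3, 0.1486]
eef_rot: [0.644, 0.765, -0.0, 0.0]
contact_force: [-0.1, -0.2, 0.6]
opening: 1.002
```

>>> {"method": "play_rows", "body": {"commands": [{"delta_rot":[0,0,0],"travel":[0.037,0.006,0.2],"gripper":1},{"delta_rot":[0,0,0],"travel":[0.037,0.006,0.45],"gripper":1},{"delta_rot":[0,0,0],"travel":[0.037,0.006,0.69],"gripper":1},{"delta_rot":[0,0,0],"travel":[0.037,0.006,0.69],"gripper":1},{"delta_rot":[0,0,0],"travel":[0.037,0.006,0.69],"gripper":-1},{"delta_rot":[0,0,0],"travel":[0.037,0.006,0.69],"gripper":-1},{"delta_rot":[0,0,0],"travel":[0.037,0.006,0.69],"gripper":-1},{"delta_rot":[0,0,0],"travel":[0.037,0.006,0.69],"gripper":-1},{"delta_rot":[0,0,0],"travel":[0.037,0.006,0.69],"gripper":-1},{"delta_rot":[0,0,0],"travel":[0.037,0.006,0.69],"gripper":-1}], "force": 18}}

```text
clock: 33.4
tool_pos: [0.3574, 0.3067, 0.0456]
eef_rot: [0.643, 0.766, 0.0, -0.0]
contact_force: [-0.2, 0.5, 6.2]
opening: 0.522
```

>>> {"method": "play_rows", "body": {"commands": [{"delta_rot":[0,0,0],"travel":[0,0,-0.2],"gripper":-1},{"delta_rot":[0,0,0],"travel":[0,0,-0.5],"gripper":-1},{"delta_rot":[0,0,0],"travel":[0,0,-0.8],"gripper":-1},{"delta_rot":[0,0,0],"travel":[-0.2,0,-0.8],"gripper":-1},{"delta_rot":[0,0,0],"travel":[-0.5,0,-0.8],"gripper":-1},{"delta_rot":[0,0,0],"travel":[-0.9,0,-0.8],"gripper":-1}]}}

```text
clock: 34.15
tool_pos: [0.3806, 0.1734, 0.1651]
eef_rot: [0.642, 0.767, 0.001, -0.0]
contact_force: [1.7, -0.8, -2.6]
opening: 0.526
```

>>> {"method": "play_rows", "body": {"commands": [{"delta_rot":[0,0,0],"travel":[-0.3,0.13,0],"gripper":-1},{"delta_rot":[0,0,0],"travel":[-0.6,0.26,0],"gripper":-1},{"delta_rot":[0,0,0],"travel":[-0.99,0.4,0],"gripper":-1}]}}

```text
clock: 34.52
tool_pos: [0.4655, 0.0371, 0.1648]
eef_rot: [0.642, 0.766, 0.0, -0.001]
contact_force: [1.9, 1.2, -2.9]
opening: 0.523
```

>>> {"method": "play_rows", "body": {"commands": [{"delta_rot":[0,0,0],"travel":[-0.3,0.15,0],"gripper":-1},{"delta_rot":[0,0,0],"travel":[-0.6,0.3,0],"gripper":-1},{"delta_rot":[0,0,0],"travel":[-0.85,0.428,0],"gripper":-1},{"delta_rot":[0,0,0],"travel":[-0.986,0.428,0],"gripper":-1},{"delta_rot":[0,0,0],"travel":[-0.986,0.428,0],"gripper":-1},{"delta_rot":[0,0,0],"travel":[-0.986,0.428,0],"gripper":-1}]}}

```text
clock: 35.28
tool_pos: [0.553, -0.0955, 0.1647]
eef_rot: [0.643, 0.766, -0.0, -0.001]
contact_force: [0.7, 1.2, -1.8]
opening: 0.525
```

>>> {"method": "play_rows", "body": {"commands": [{"delta_rot":[0,0,0],"travel":[0,0,0.25],"gripper":-1},{"delta_rot":[0,0,0],"travel":[0,0,0.5],"gripper":-1},{"delta_rot":[0,0,0],"travel":[0,0,0.7],"gripper":-1},{"delta_rot":[0,0,0],"travel":[0,0,0.77],"gripper":-1},{"delta_rot":[0,0,0],"travel":[0,0,0.785],"gripper":-1},{"delta_rot":[0,0,0],"travel":[0,0,0.785],"gripper":-1},{"delta_rot":[0,0,0],"travel":[0,0,0.785],"gripper":-1}]}}

```text
clock: 36.15
tool_pos: [0.5546, -0.0972, 0.0485]
eef_rot: [0.643, 0.766, 0.001, 0.001]
contact_force: [0.1, 0.4, -2.5]
opening: 0.523
```

>>> {"method": "play_rows", "body": {"commands": [{"delta_rot":[0,0,0],"travel":[0,-0.005,0.013],"gripper":-1},{"delta_rot":[0,0,0],"travel":[0,-0.005,0.014],"gripper":-1},{"delta_rot":[0,0,0],"travel":[0,-0.005,0.014],"gripper":1},{"delta_rot":[0,0,0],"travel":[0,-0.005,0.014],"gripper":1},{"delta_rot":[0,0,0],"travel":[0,-0.005,0.014],"gripper":1},{"delta_rot":[0,0,0],"travel":[0,-0.005,0.014],"gripper":1},{"delta_rot":[0,0,0],"travel":[0,0,-0.2],"gripper":1},{"delta_rot":[0,0,0],"travel":[0,0,-0.5],"gripper":1},{"delta_rot":[0,0,0],"travel":[0,0,-0.7],"gripper":1}]}}

```text
clock: 37.28
tool_pos: [0.5542, -0.0973, 0.1542]
eef_rot: [0.643, 0.766, 0.0, 0.001]
contact_force: [0.3, 0.5, 0.4]
opening: 1.0
```

>>> {"method": "play_rows", "body": {"commands": [{"delta_rot":[0,0,0],"travel":[0.35,-0.05,0],"gripper":1},{"delta_rot":[0,0,0],"travel":[0.7,-0.1,0],"gripper":1},{"delta_rot":[0,0,0],"travel":[1,-0.1,0],"gripper":1}]}}

```text
clock: 37.65
tool_pos: [0.5121, 0.0498, 0.1526]
eef_rot: [0.643, 0.766, -0.0, -0.0]
contact_force: [1.1, 0.5, -0.3]
opening: 0.998
```

>>> {"method": "play_rows", "body": {"commands": [{"delta_rot":[0,0,0],"travel":[0.35,-0.05,0],"gripper":1},{"delta_rot":[0,0,0],"travel":[0.7,-0.08,0],"gripper":1},{"delta_rot":[0,0,0],"travel":[1,-0.08,0],"gripper":1}]}}

```text
clock: 38.02
tool_pos: [0.4746, 0.1958, 0.1524]
eef_rot: [0.643, 0.766, -0.0, -0.0]
contact_force: [0.3, -0.3, -0.2]
opening: 0.999
```

>>> {"method": "play_rows", "body": {"commands": [{"delta_rot":[0,0,0],"travel":[0.35,0,0],"gripper":1},{"delta_rot":[0,0,0],"travel":[0.778,0,0],"gripper":1},{"delta_rot":[0,0,0],"travel":[0.778,0,0],"gripper":1},{"delta_rot":[0,0,0],"travel":[0.778,0,0],"gripper":1},{"delta_rot":[0,0,0],"travel":[0.778,0,0],"gripper":1}]}}

```text
clock: 38.65
tool_pos: [0.4561, 0.3064, 0.1525]
eef_rot: [0.645, 0.765, -0.001, 0.0]
contact_force: [0.1, 0.6, -0.7]
opening: 1.001
```

>>> {"method": "play_rows", "body": {"commands": [{"delta_rot":[0,0,0],"travel":[0.016,0.01,0.2],"gripper":1},{"delta_rot":[0,0,0],"travel":[0.016,0.01,0.45],"gripper":1},{"delta_rot":[0,0,0],"travel":[0.016,0.01,0.71],"gripper":1},{"delta_rot":[0,0,0],"travel":[0.016,0.01,0.71],"gripper":1},{"delta_rot":[0,0,0],"travel":[0.016,0.01,0.71],"gripper":-1},{"delta_rot":[0,0,0],"travel":[0.016,0.01,0.71],"gripper":-1},{"delta_rot":[0,0,0],"travel":[0.016,0.01,0.71],"gripper":-1},{"delta_rot":[0,0,0],"travel":[0.016,0.01,0.71],"gripper":-1},{"delta_rot":[0,0,0],"travel":[0.016,0.01,0.71],"gripper":-1},{"delta_rot":[0,0,0],"travel":[0.016,0.01,0.71],"gripper":-1}], "force": 18}}

```text
clock: 39.9
tool_pos: [0.457, 0.3117, 0.047]
eef_rot: [0.643, 0.766, 0.001, 0.0]
contact_force: [-0.0, 0.4, 6.7]
opening: 0.643
```

>>> {"method": "play_rows", "body": {"commands": [{"delta_rot":[0,0,0],"travel":[0,0,-0.2],"gripper":-1},{"delta_rot":[0,0,0],"travel":[0,0,-0.5],"gripper":-1},{"delta_rot":[0,0,0],"travel":[0,0,-0.8],"gripper":-1},{"delta_rot":[0,0,0],"travel":[-0.2,0,-0.8],"gripper":-1},{"delta_rot":[0,0,0],"travel":[-0.5,0,-0.8],"gripper":-1},{"delta_rot":[0,0,0],"travel":[-0.7,0,-0.8],"gripper":-1}]}}

```text
clock: 40.65
tool_pos: [0.4744, 0.2054, 0.166]
eef_rot: [0.644, 0.765, -0.001, 0.0]
contact_force: [0.7, 0.2, -2.7]
opening: 0.641
```

>>> {"method": "play_rows", "body": {"commands": [{"delta_rot":[0,0,0],"travel":[-0.3,0.03,0],"gripper":-1},{"delta_rot":[0,0,0],"travel":[-0.6,0.07,0],"gripper":-1},{"delta_rot":[0,0,0],"travel":[-0.8,0.1,0],"gripper":-1}]}}

```text
clock: 41.02
tool_pos: [0.5101, 0.0895, 0.1659]
eef_rot: [0.644, 0.765, -0.001, 0.0]
contact_force: [-0.4, -0.2, -2.6]
opening: 0.64
```

>>> {"method": "play_rows", "body": {"commands": [{"delta_rot":[0,0,0],"travel":[-0.3,0.03,0],"gripper":-1},{"delta_rot":[0,0,0],"travel":[-0.55,0.047,0],"gripper":-1},{"delta_rot":[0,0,0],"travel":[-0.75,0.047,0],"gripper":-1},{"delta_rot":[0,0,0],"travel":[-0.819,0.047,0],"gripper":-1},{"delta_rot":[0,0,0],"travel":[-0.819,0.047,0],"gripper":-1},{"delta_rot":[0,0,0],"travel":[-0.819,0.047,0],"gripper":-1}]}}

```text
clock: 41.78
tool_pos: [0.5378, -0.0254, 0.1658]
eef_rot: [0.642, 0.766, 0.0, -0.001]
contact_force: [-0.6, -0.7, -2.9]
opening: 0.645
```

>>> {"method": "play_rows", "body": {"commands": [{"delta_rot":[0,0,0],"travel":[0,0,0.25],"gripper":-1},{"delta_rot":[0,0,0],"travel":[0,0,0.5],"gripper":-1},{"delta_rot":[0,0,0],"travel":[0,0,0.7],"gripper":-1},{"delta_rot":[0,0,0],"travel":[0,0,0.77],"gripper":-1},{"delta_rot":[0,0,0],"travel":[0,0,0.785],"gripper":-1},{"delta_rot":[0,0,0],"travel":[0,0,0.785],"gripper":-1},{"delta_rot":[0,0,0],"travel":[0,0,0.785],"gripper":-1}]}}

```text
clock: 42.65
tool_pos: [0.539, -0.0275, 0.0492]
eef_rot: [0.643, 0.766, 0.001, 0.001]
contact_force: [0.2, 0.9, -2.9]
opening: 0.641
```

>>> {"method": "play_rows", "body": {"commands": [{"delta_rot":[0,0,0],"travel":[0,-0.005,0.009],"gripper":-1},{"delta_rot":[0,0,0],"travel":[0,-0.005,0.009],"gripper":-1},{"delta_rot":[0,0,0],"travel":[0,-0.005,0.009],"gripper":1},{"delta_rot":[0,0,0],"travel":[0,-0.005,0.009],"gripper":1},{"delta_rot":[0,0,0],"travel":[0,-0.005,0.009],"gripper":1},{"delta_rot":[0,0,0],"travel":[0,-0.005,0.009],"gripper":1},{"delta_rot":[0,0,0],"travel":[0,0,-0.2],"gripper":1},{"delta_rot":[0,0,0],"travel":[0,0,-0.5],"gripper":1},{"delta_rot":[0,0,0],"travel":[0,0,-0.7],"gripper":1}]}}

```text
clock: 43.78
tool_pos: [0.5385, -0.0276, 0.1549]
eef_rot: [0.643, 0.765, 0.0, 0.0]
contact_force: [1.0, -0.2, -0.0]
opening: 1.001
```

>>> {"method": "play_rows", "body": {"commands": [{"delta_rot":[0,0,0],"travel":[0.35,0.1,0],"gripper":1},{"delta_rot":[0,0,0],"travel":[0.6,0.17,0],"gripper":1},{"delta_rot":[0,0,0],"travel":[0.8,0.2,0],"gripper":1}]}}

```text
clock: 44.15
tool_pos: [0.5471, 0.098, 0.1532]
eef_rot: [0.643, 0.766, 0.0, -0.0]
contact_force: [0.7, 0.3, -0.6]
opening: 0.999
```

>>> {"method": "play_rows", "body": {"commands": [{"delta_rot":[0,0,0],"travel":[0.35,0.1,0],"gripper":1},{"delta_rot":[0,0,0],"travel":[0.6,0.17,0],"gripper":1},{"delta_rot":[0,0,0],"travel":[0.8,0.2,0],"gripper":1}]}}

```text
clock: 44.52
tool_pos: [0.5558, 0.2215, 0.153]
eef_rot: [0.643, 0.766, 0.0, -0.0]
contact_force: [-0.2, -1.1, 0.5]
opening: 1.001
```

>>> {"method": "play_rows", "body": {"commands": [{"delta_rot":[0,0,0],"travel":[0.35,0.1,0],"gripper":1},{"delta_rot":[0,0,0],"travel":[0.63,0.106,0],"gripper":1},{"delta_rot":[0,0,0],"travel":[0.63,0.106,0],"gripper":1},{"delta_rot":[0,0,0],"travel":[0.63,0.106,0],"gripper":1},{"delta_rot":[0,0,0],"travel":[0.63,0.106,0],"gripper":1}]}}

```text
clock: 45.15
tool_pos: [0.556, 0.3127, 0.1533]
eef_rot: [0.644, 0.765, -0.001, 0.001]
contact_force: [1.4, -0.3, 0.9]
opening: 1.003
```

>>> {"method": "play_rows", "body": {"commands": [{"delta_rot":[0,0,0],"travel":[0.012,0.009,0.2],"gripper":1},{"delta_rot":[0,0,0],"travel":[0.012,0.009,0.45],"gripper":1},{"delta_rot":[0,0,0],"travel":[0.012,0.009,0.71],"gripper":1},{"delta_rot":[0,0,0],"travel":[0.012,0.009,0.71],"gripper":1},{"delta_rot":[0,0,0],"travel":[0.012,0.009,0.71],"gripper":-1},{"delta_rot":[0,0,0],"travel":[0.012,0.009,0.71],"gripper":-1},{"delta_rot":[0,0,0],"travel":[0.012,0.009,0.71],"gripper":-1},{"delta_rot":[0,0,0],"travel":[0.012,0.009,0.71],"gripper":-1},{"delta_rot":[0,0,0],"travel":[0.012,0.009,0.71],"gripper":-1},{"delta_rot":[0,0,0],"travel":[0.012,0.009,0.71],"gripper":-1}], "force": 15}}

```text
clock: 46.4
tool_pos: [0.5566, 0.3172, 0.0473]
eef_rot: [0.643, 0.766, 0.0, 0.0]
contact_force: [-0.6, -0.1, 6.1]
opening: 0.539
```

>>> {"method": "play_rows", "body": {"commands": [{"delta_rot":[0,0,0],"travel":[0,0,-0.2],"gripper":-1},{"delta_rot":[0,0,0],"travel":[0,0,-0.5],"gripper":-1},{"delta_rot":[0,0,0],"travel":[0,0,-0.8],"gripper":-1},{"delta_rot":[0,0,0],"travel":[-0.2,-0.07,-0.8],"gripper":-1},{"delta_rot":[0,0,0],"travel":[-0.5,-0.15,-0.8],"gripper":-1},{"delta_rot":[0,0,0],"travel":[-0.8,-0.25,-0.8],"gripper":-1}]}}

```text
clock: 47.15
tool_pos: [0.5397, 0.1911, 0.1663]
eef_rot: [0.643, 0.766, -0.0, 0.0]
contact_force: [0.0, -1.4, -1.4]
opening: 0.537
```

>>> {"method": "play_rows", "body": {"commands": [{"delta_rot":[0,0,0],"travel":[-0.3,-0.08,0],"gripper":-1},{"delta_rot":[0,0,0],"travel":[-0.6,-0.16,0],"gripper":-1},{"delta_rot":[0,0,0],"travel":[-0.82,-0.248,0],"gripper":-1},{"delta_rot":[0,0,0],"travel":[-0.94,-0.248,0],"gripper":-1},{"delta_rot":[0,0,0],"travel":[-0.94,-0.248,0],"gripper":-1},{"delta_rot":[0,0,0],"travel":[-0.94,-0.248,0],"gripper":-1}]}}

```text
clock: 47.9
tool_pos: [0.5282, 0.0493, 0.1665]
eef_rot: [0.642, 0.766, 0.001, -0.0]
contact_force: [0.2, -0.7, -1.9]
opening: 0.54
```

>>> {"method": "play_rows", "body": {"commands": [{"delta_rot":[0,0,0],"travel":[0,0,0.25],"gripper":-1},{"delta_rot":[0,0,0],"travel":[0,0,0.5],"gripper":-1},{"delta_rot":[0,0,0],"travel":[0,0,0.7],"gripper":-1},{"delta_rot":[0,0,0],"travel":[0,0,0.77],"gripper":-1},{"delta_rot":[0,0,0],"travel":[0,0,0.785],"gripper":-1},{"delta_rot":[0,0,0],"travel":[0,0,0.785],"gripper":-1},{"delta_rot":[0,0,0],"travel":[0,0,0.785],"gripper":-1}]}}

```text
clock: 48.78
tool_pos: [0.5285, 0.0473, 0.0499]
eef_rot: [0.643, 0.766, 0.001, 0.001]
contact_force: [0.2, -0.9, -1.8]
opening: 0.534
```

Release, retreat high towards the robot and check.

>>> {"method": "play_rows", "body": {"commands": [{"delta_rot":[0,0,0],"travel":[0,-0.005,0.012],"gripper":-1},{"delta_rot":[0,0,0],"travel":[0,-0.005,0.012],"gripper":-1},{"delta_rot":[0,0,0],"travel":[0,-0.005,0.012],"gripper":1},{"delta_rot":[0,0,0],"travel":[0,-0.005,0.012],"gripper":1},{"delta_rot":[0,0,0],"travel":[0,-0.005,0.012],"gripper":1},{"delta_rot":[0,0,0],"travel":[0,-0.005,0.012],"gripper":1},{"delta_rot":[0,0,0],"travel":[0,0,-0.2],"gripper":1},{"delta_rot":[0,0,0],"travel":[0,0,-0.5],"gripper":1},{"delta_rot":[0,0,0],"travel":[0,0,-0.8],"gripper":1},{"delta_rot":[0,0,0],"travel":[0.4,0,-0.8],"gripper":1},{"delta_rot":[0,0,0],"travel":[0.9,0,-0.8],"gripper":1}]}}

```text
clock: 50.15
tool_pos: [0.5072, 0.1683, 0.1698]
eef_rot: [0.645, 0.765, 0.001, 0.001]
contact_force: [0.7, 0.1, -1.1]
opening: 1.003
```

>>> {"method": "play_rows", "body": {"commands": [{"delta_rot":[0,0,0],"travel":[0.35,-0.2,0],"gripper":1},{"delta_rot":[0,0,0],"travel":[0.7,-0.4,0],"gripper":1},{"delta_rot":[0,0,0],"travel":[0.8,-0.5,0],"gripper":1},{"delta_rot":[0,0,0],"travel":[0.8,-0.5,0],"gripper":1}]}}

```text
clock: 50.65
tool_pos: [0.4106, 0.2742, 0.1689]
eef_rot: [0.642, 0.767, -0.0, -0.0]
contact_force: [0.4, -0.3, 0.1]
opening: 1.0
```

```bash
python3 - <<'E'
from h import *
for c in("top","scene"):
    s=cam(c); save(s,c+"4.png")
    for l in("block","tin","jar","bottle","mug","tumbler","cork"): meas(s,c,l)
E
```

```text
top block 0.59 zt 0.044 top [ 489.2 -283.5] [128.  47.] 4.0
top tin 0.81 zt 0.082 top [539.1 -29.6] [54. 52.] 3.0
top jar 0.63 zt 0.089 top [553.  -98.6] [37. 38.] 4.9
top bottle 0.75 zt 0.101 top [528.6  45.2] [25. 25.] 3.3
top mug 0.6 zt 0.092 top [ 717.9 -336.7] [81. 81.] 63.2
top tumbler 0.98 zt 0.149 top [604.8 480.3] [76. 79.] 19.0
top cork 0.51 zt 0.041 top [7.645e+02 7.000e-01] [38. 36.] 2.2
scene block 0.58 zt 0.044 top [ 489.4 -285.3] [135.  49.] 4.6
scene tin 0.81 zt 0.082 top [539.8 -29.8] [56. 56.] 19.5
scene jar 0.63 zt 0.088 top [554.7 -97.9] [44. 39.] 28.2
scene bottle 0.73 zt 0.101 top [527.6  44.1] [29. 22.] 23.6
scene mug 0.62 zt 0.093 top [ 718.7 -339.5] [83. 78.] 61.0
scene tumbler 0.94 zt 0.149 top [607.  479.9] [79. 80.] 66.2
scene cork 0.68 zt 0.041 top [7.651e+02 1.000e-01] [41. 36.] 28.9
```

View pics/scene4.png

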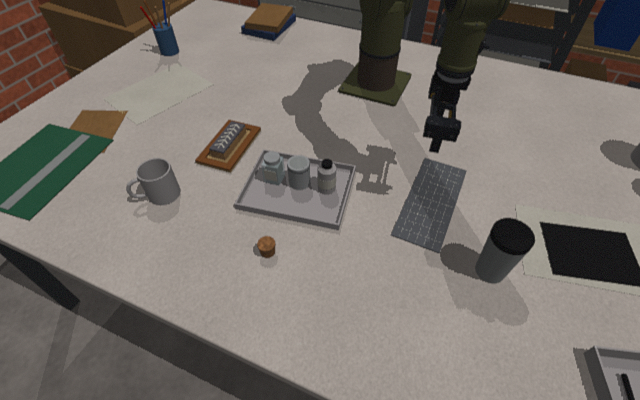

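The last picture shows jar (272,168), tin (298,172) and bottle (326,176) upright in the tray, the block in the jig (229,140), and the gripper clear of everything.

```bash
python3 -c "
from h import *
print(r.finish_job())"
```

```text
the job is handed in; nothing more can be done
None
```

I moved the bottle, tin and jar onto the mat, laid the block in the jig's recess, put the three back in the tray in their original places, and handed the job in. The clock read about 51 s of the 144 s allowed. The hand-in gives no verdict, so the figures below are from my own last camera checks.

- **Tin, jar and bottle:** all three stand upright within about 2–3 mm of where I measured them at the start.
- **Block:** it lies face up with its centre within about 2 mm of the jig's centre. Its top measured 44 mm against 40 mm expected; every height read 3–4 mm high all run, so it fits the block lying on the recess floor.
- **Mug, tumbler and cork:** none appears to have moved. From the top camera all three are within about 2 mm of their start. The scene camera's first mug fix was false (it landed on the tin), so I did not use it.
- **Gripper:** open and touching nothing.

A few detections along the way were wrong or merged with something else: the top camera took the tumbler for the block once, and some tin and jar outlines were stretched. I used the other camera's fix or the measured gripper position for those, and no check failed.

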